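# Pack the end gap of the lens cells

### The arm

A 6-joint arm with a two-finger parallel gripper is mounted at the origin on the work surface. World frame = base frame: x ahead of the robot, y to its left, z up, the work surface at z = 0. Lengths are in m, angles in rad, forces in N, time in s.
With the tool pointing down it reaches from about 0.35 to 0.725 m from the base axis. Payload 4.3 kg.
Tool frame: the origin (TCP) lies at the very end of the fingers, on their centre line; the grasp point (between the pads) lies 19 mm behind it; z points along the fingers, y is the line along which they close (so a half turn about z gives the same grasp; the last joint's range is limited). The gripper opens to 85 mm and grips with 20 to 120 N. Pads are 22 mm wide; open, the fingers measure 114 mm over their backs; the gripper's body (76 mm by 85 mm) begins 54 mm behind the grasp point. The pads swing forward as they close: fully open they stand 13 mm farther back than shut.
Start: joints at [-1.32, 0.377, 0.081, 1.274, 0, 1.46], TCP at [0.203, -0.538, 0.231] pointing down, gripper open.
Joint ranges: [-2.72, 2.72], [-0.84, 1.66], [-1.02, 1.22], [-1.77, 2.12], [-1.37, 1.28], [-3.14, 3.14]. Speed limits (rad/s): [2.57, 2.57, 3.14, 3.14, 3.14, 3.14].

### API

Orientations are given as a rotation vector (axis times angle).
In Python, from rig import r gives the robot as it stands. Calls block until the motion is done:
- r.reach(position, orientation): joint-space move of the TCP to a pose.
- r.move_l(position, attitude=None, velocity=0.15, guard=None): straight line of the TCP; attitude=None keeps the orientation; velocity is the mean speed in m/s. With guard (N) it stops when the force on the tool has changed by that much, and returns True; else False.
- r.move_joints(angles): joint-space move.
- r.release() and r.grab(): open the fingers fully, or close them until they stop; the grip force is fixed at half the most.
- r.dwell(seconds).
- r.ik(position, orientation): joint angles nearest the present ones, or None.
- r.get_state(): the state.
- r.read_camera(name): name is "scene" or "top" or "wrist"; returns a dict with "img" (480x640x3 uint8, red, green, blue), "fx", "fy", "cx", "cy" (pixels), "distortion" ([k1, k2, p1, p2, k3] as OpenCV has them; the pictures are not rectified), "extrinsics" (4x4, takes a point from world to camera coordinates). Camera axes: x right, y down, z forward; pixel columns grow to the right and rows downward; lengths in m; the calibration is good to about 2 mm. A picture is of the moment at which its call begins. There is no depth.
A pose or a line that the arm cannot do raises r.MotionError and nothing moves.
- r.hand_in(): hands the job in; it is judged then, once.
The state is a dict: "t": time; "joints": joint angles; "dq": joint speeds; "joint_torque": joint torques, N m; "eef_pos": TCP position; "eef_rot": TCP orientation; "ft_force": force on the tool from outside, world axes, zero at the start; "ft_torque": the same for the moment, N m; "finger_gap": opening from 0.0 (shut) to 1.0 (fully open); "grasp_force": force on a finger pad.
Only numpy, scipy, OpenCV 4.12 (cv2) and the standard library are available. Lean on these libraries where they do the work, as an engineer would, in place of code of your own. Each camera call takes 0.05 s, during which the arm holds its last target. There are 200 camera calls.

### The job

Each lens cell on the bench has a gap left between the end of its glass ring segment and the brass stop plate. Draw the packing blocks you need from the back of their narrow lanes with the hooked picker, never reaching in for them by hand, and stand two blocks side by side across the middle of each cell's gap, down on the base plate, choosing the pair whose combined thickness fills that gap snugly (no more than about 3 mm of play) without forcing. Lay the picker back on its cork mat, leave the cells where they are and do not disturb the other things.

Things in the scene. Friction and masses are not known exactly. Their poses are not given: they have to be found in the camera images.
- rack_mouth (a point): Block rack, fixed: six lanes side by side under one clear cover, 270 wide, 150 deep, 58 mm high. Point at bench level, middle of the open front edge; x runs level along the lanes into the rack, y across them, z up. Lane centre lines at y = -110, -66, -22, 22, 66, 110 mm; each lane 38 mm wide, 54 mm high inside, open only in front. No floor: the blocks stand on the bench and slide straight out.
- rack_back (a point): Inner face of the rack's back wall at bench level, 146 mm behind rack_mouth on its x axis; same axes. At the start one block stands in each lane, its length along the lane, its middle 85 to 95 mm inside the front edge, so some 26 to 36 mm are free between block and back wall.
- block12_mid (a point): Dark steel packing block 12 mm thick: 50 mm long (its x), 12 mm thick (its y), 20 mm high (its z), edges chamfered 2 mm, about 94 g. This point is its centre, 10 mm up; it stands on its 50 x 12 mm face. The six blocks differ in thickness only.
- block16_mid (a point): Dark steel packing block 16 mm thick: 50 mm long (its x), 16 mm thick (its y), 20 mm high (its z), edges chamfered 2 mm, about 126 g. This point is its centre, 10 mm up; it stands on its 50 x 16 mm face. The six blocks differ in thickness only.
- block20_mid (a point): Dark steel packing block 20 mm thick: 50 mm long (its x), 20 mm thick (its y), 20 mm high (its z), edges chamfered 2 mm, about 157 g. This point is its centre, 10 mm up; it stands on its 50 x 20 mm face. The six blocks differ in thickness only.
- block24_mid (a point): Dark steel packing block 24 mm thick: 50 mm long (its x), 24 mm thick (its y), 20 mm high (its z), edges chamfered 2 mm, about 188 g. This point is its centre, 10 mm up; it stands on its 50 x 24 mm face. The six blocks differ in thickness only.
- block28_mid (a point): Dark steel packing block 28 mm thick: 50 mm long (its x), 28 mm thick (its y), 20 mm high (its z), edges chamfered 2 mm, about 220 g. This point is its centre, 10 mm up; it stands on its 50 x 28 mm face. The six blocks differ in thickness only.
- block32_mid (a point): Dark steel packing block 32 mm thick: 50 mm long (its x), 32 mm thick (its y), 20 mm high (its z), edges chamfered 2 mm, about 251 g. This point is its centre, 10 mm up; it stands on its 50 x 32 mm face. The six blocks differ in thickness only.
- cell_a_gap (a point): Lens cell A (narrowest gap); may be absent. 2.4 kg brass cradle, base plate 200 x 68 x 6 mm, loose on the bench, with a glass lens-ring segment fixed in it. Point: middle of its open gap, on the base plate's top face (6 mm above the bench). The gap is 38.4 mm wide along x, without side walls. x runs from the glass to the stop plate, y across the cell, z up.
- cell_a_stop (a point): Middle of the top edge of the stop plate of cell A (narrowest gap): upright brass plate at the gap's +x side, 8 mm thick, 36 mm wide, 24 mm high over the base plate; this point is on its face towards the gap. Opposite it is the flat end of the glass, 40 mm wide, up to 34 mm high over the base plate. Blocks laid across stick out past both by 5 to 7 mm at each side. Axes as cell_a_gap.
- cell_b_gap (a point): Lens cell B (middle gap); may be absent. 2.4 kg brass cradle, base plate 200 x 68 x 6 mm, loose on the bench, with a glass lens-ring segment fixed in it. Point: middle of its open gap, on the base plate's top face (6 mm above the bench). The gap is 46.4 mm wide along x, without side walls. x runs from the glass to the stop plate, y across the cell, z up.
- cell_b_stop (a point): Middle of the top edge of the stop plate of cell B (middle gap): upright brass plate at the gap's +x side, 8 mm thick, 36 mm wide, 24 mm high over the base plate; this point is on its face towards the gap. Opposite it is the flat end of the glass, 40 mm wide, up to 34 mm high over the base plate. Blocks laid across stick out past both by 5 to 7 mm at each side. Axes as cell_b_gap.
- cell_c_gap (a point): Lens cell C (widest gap); may be absent. 2.4 kg brass cradle, base plate 200 x 68 x 6 mm, loose on the bench, with a glass lens-ring segment fixed in it. Point: middle of its open gap, on the base plate's top face (6 mm above the bench). The gap is 54.4 mm wide along x, without side walls. x runs from the glass to the stop plate, y across the cell, z up.
- cell_c_stop (a point): Middle of the top edge of the stop plate of cell C (widest gap): upright brass plate at the gap's +x side, 8 mm thick, 36 mm wide, 24 mm high over the base plate; this point is on its face towards the gap. Opposite it is the flat end of the glass, 40 mm wide, up to 34 mm high over the base plate. Blocks laid across stick out past both by 5 to 7 mm at each side. Axes as cell_c_gap.
- picker_grip (a point): Hooked picker, 277 mm, 180 g. Wooden handle: neck 38 long, 18 wide (y), 22 mm high; behind it a flat butt 72 x 32 x 16 mm; ahead a 6 mm rod, axis 14 mm above the underside, to a blade turned down square: 24 mm wide, from the underside's level to 17 mm above. Point: middle of the neck, 11 mm above the underside, some 12 mm behind the centre of mass. x runs along the rod to the hook, z up.
- picker_hook (a point): The catching face of the picker's turned-down blade, at its lower edge: the face that looks back to the handle, 181 mm ahead of picker_grip and 11 mm below it; the blade is 4 mm thick beyond it. Axes as picker_grip.
- mat_top (a point): Cork mat on which the picker is kept: 340 mm long (x), 85 mm wide (y), 2 mm thick, fixed. This point is the middle of its upper face.
- rub_block: Grey stone rub block, 75 x 40 x 25 mm; origin under its centre. Not part of the job.
- gauge_block: Brass gauge block, a flat 35 x 30 x 9 mm slab; origin under its centre. Not part of the job.
- tweezers: Steel tweezers, 140 mm long, lying flat along x; origin 50 mm from the joined end. Not part of the job.
- solvent: Brown glass solvent bottle, 60 mm across, 150 mm high; origin under its centre. Not part of the job.
- paste_jar: Glass jar of paste with lid, 64 mm across, 55 mm high; origin under its centre. Not part of the job.
- brush: Flat brush with a wooden handle, lying along its x. Not part of the job.

How it is judged:
By the outcome, as a careful person would: the job done as asked, in the order asked, and still so for the second after the job is handed in, with the robot touching nothing.
Of cell_a, cell_b, cell_c only 2 to 3 are there at a start; the rules pass over those that are not, and their reading is None.
At some moment in a run one of picker may be knocked a few centimetres aside while the robot is not near it.
It also fails if it takes over 210 s, if anything falls off the work surface, if the arm or the gripper's body presses on something with over 40 N, if the wrist force passes 120 N, or if a joint passes its speed limit or range.

## Working session

There is one attempt and no reset: what is moved stays moved. The work goes in short steps, each a Python script; the robot and the scene stay as the last script left them, time stands still between calls to the robot, and variables do not carry over. Pictures are saved under pics/ and viewed, at most 14 in all, crops included, and the job is handed in when it is done.

```bash
ls; mkdir -p pics; python3 - <<'E'
from rig import r
import cv2,numpy as np
for n in("scene","top"):
    c=r.read_camera(n); cv2.imwrite(f"pics/{n}0.png",c["img"][:,:,::-1])
    print(n,c["fx"],c["fy"],c["cx"],c["cy"],c["distortion"]);print(np.round(c["extrinsics"],4))
s=r.get_state();print(s["t"],s["eef_pos"],s["eef_rot"])
E
```

```text
pics
scene 508.35787756840034 508.35787756840034 323.8791803216686 236.90162967865248 [-0.07701187  0.          0.          0.          0.        ]
[[ 0.4332  0.9011  0.0162 -0.2626]
 [ 0.7397 -0.3452 -0.5776 -0.3577]
 [-0.5149  0.2623 -0.8161  1.5538]
 [ 0.      0.      0.      1.    ]]
top 441.2307761160916 441.2307761160916 312.3538035975852 240.15592548506865 [-0.06807183  0.          0.          0.          0.        ]
[[ 0.0115 -0.9999  0.0046  0.0077]
 [-0.9987 -0.0117 -0.0493  0.5499]
 [ 0.0493 -0.004  -0.9988  1.1191]
 [ 0.      0.      0.      1.    ]]
0.1 [ 0.20285816 -0.53738072  0.23044155] [-3.08872912e+00 -5.63425460e-01  2.19461068e-04]
```

View pics/top0.png

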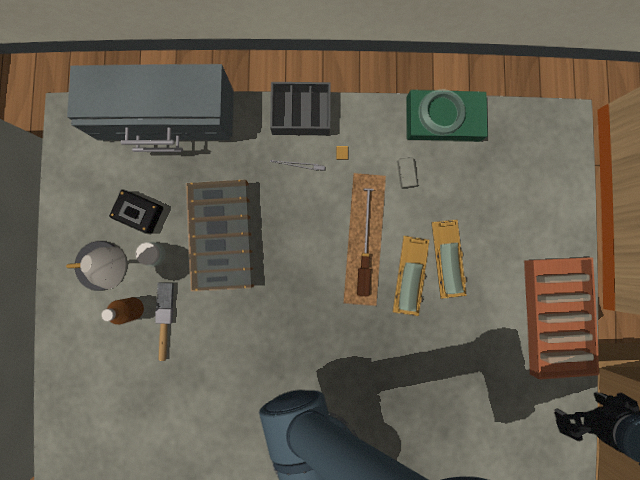

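View pics/scene0.png

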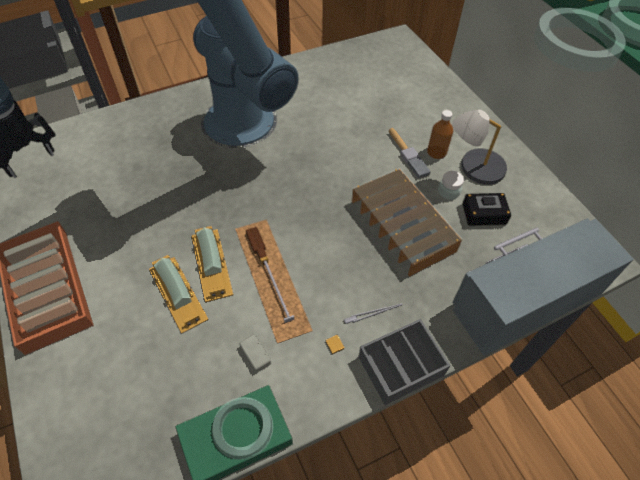

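Two cells are present; the rack's open side probably faces right in the top view (toward the mat). I'll write helpers and take closer wrist views.

```bash
cat > h.py <<'E'
from rig import r
import cv2,numpy as np,pickle
from scipy.spatial.transform import Rotation as R
def shot(name,cam="wrist"):
    c=r.read_camera(cam); cv2.imwrite(f"pics/{name}.png",c["img"][:,:,::-1]); pickle.dump(c,open(f"pics/{name}.pkl","wb")); return c
def p2w(c,uv,z):
    if isinstance(c,str): c=pickle.load(open(f"pics/{c}.pkl","rb"))
    uv=np.array(uv,float).reshape(-1,1,2)
    K=np.array([[c["fx"],0,c["cx"]],[0,c["fy"],c["cy"]],[0,0,1]])
    n=cv2.undistortPoints(uv,K,np.array(c["distortion"],float)).reshape(-1,2)
    E=np.array(c["extrinsics"]);Rm=E[:3,:3];o=-Rm.T@E[:3,3]
    d=np.c_[n,np.ones(len(n))]@Rm
    return o+d*((np.asarray(z)-o[2])/d[:,2])[:,None]
def w2p(c,P):
    if isinstance(c,str): c=pickle.load(open(f"pics/{c}.pkl","rb"))
    K=np.array([[c["fx"],0,c["cx"]],[0,c["fy"],c["cy"]],[0,0,1]]);E=np.array(c["extrinsics"])
    return cv2.projectPoints(np.array(P,float).reshape(-1,1,3),cv2.Rodrigues(E[:3,:3])[0],E[:3,3],K,np.array(c["distortion"],float))[0].reshape(-1,2)
def down(yaw,tilt=None):
    """tool z down; tool y (closing line) at world heading yaw"""
    y=np.array([np.cos(yaw),np.sin(yaw),0]);z=np.array([0,0,-1.]);x=np.cross(y,z)
    return R.from_matrix(np.c_[x,y,z]).as_rotvec()
E
python3 - <<'E'
from h import *
c=shot("top1","top")
print(np.round(p2w(c,[[260,181],[266,289],[411,275],[450,260],[368,190],[364,275],[225,235]],0.02),3))
w=r.read_camera("wrist");s=r.get_state()
E=w["extrinsics"];T=R.from_rotvec(s["eef_rot"]).as_matrix()
print(w["fx"],w["cx"],w["cy"],"cam in tool:",T.T@(-E[:3,:3].T@E[:3,3]-s["eef_pos"]));print(np.round(E[:3,:3]@T,3))
for nm,p in (("cells",(0.50,-0.28)),("rack",(0.53,0.12)),("pick",(0.5,-0.13))):
  for z in (0.40,0.34,0.28):
    for y in (0,np.pi/2,-np.pi/2,np.pi):
        q=r.ik([*p,z],down(y)); 
        if q is not None: print(nm,z,round(y,2),np.round(q,2))
E
```

```text
[[ 0.7    0.151  0.02 ]
 [ 0.424  0.13   0.02 ]
 [ 0.463 -0.239  0.02 ]
 [ 0.503 -0.34   0.02 ]
 [ 0.68  -0.128  0.02 ]
 [ 0.462 -0.118  0.02 ]
 [ 0.56   0.238  0.02 ]]
375.2281645834258 312.124645973233 235.82900640564964 cam in tool: [ 0.07025948 -0.00080963 -0.14364269]
[[-0.     1.     0.001]
 [-0.962  0.    -0.274]
 [-0.274 -0.001  0.962]]
cells 0.4 0 [-0.62  0.42  0.59  1.74  0.    0.95]
cells 0.4 1.57 [-0.62  0.42  0.59  1.74  0.   -0.62]
cells 0.4 -1.57 [-0.62  0.42  0.59  1.74  0.    2.52]
cells 0.4 3.14 [-0.62  0.42  0.59  1.74  0.   -2.19]
cells 0.34 0 [-0.62  0.38  0.37  1.56  0.    0.95]
cells 0.34 1.57 [-0.62  0.38  0.37  1.56  0.   -0.62]
cells 0.34 -1.57 [-0.62  0.38  0.37  1.56  0.    2.52]
cells 0.34 3.14 [-0.62  0.38  0.37  1.56  0.   -2.19]
cells 0.28 0 [-0.62  0.37  0.19  1.4   0.    0.95]
cells 0.28 1.57 [-0.62  0.37  0.19  1.4   0.   -0.62]
cells 0.28 -1.57 [-0.62  0.37  0.19  1.4   0.    2.52]
cells 0.28 3.14 [-0.62  0.37  0.19  1.4   0.   -2.19]
rack 0.4 0 [0.11 0.35 0.47 1.7  0.   1.68]
rack 0.4 1.57 [0.11 0.35 0.47 1.7  0.   0.11]
rack 0.4 -1.57 [ 0.11  0.3
[... 400 characters left out ...]
1   1.37  0.   -3.04]
rack 0.28 3.14 [ 0.11  0.3   0.1   1.37  0.   -1.46]
pick 0.4 0 [-0.38  0.28  0.38  1.67  0.    1.19]
pick 0.4 1.57 [-0.38  0.28  0.38  1.67  0.   -0.38]
pick 0.4 -1.57 [-0.38  0.28  0.38  1.67  0.    2.76]
pick 0.4 3.14 [-0.38  0.28  0.38  1.67  0.   -1.95]
pick 0.34 0 [-0.38  0.25  0.19  1.5   0.    1.19]
pick 0.34 1.57 [-0.38  0.25  0.19  1.5   0.   -0.38]
pick 0.34 -1.57 [-0.38  0.25  0.19  1.5   0.    2.76]
pick 0.34 3.14 [-0.38  0.25  0.19  1.5   0.   -1.95]
pick 0.28 0 [-0.38  0.25  0.03  1.35  0.    1.19]
pick 0.28 1.57 [-0.38  0.25  0.03  1.35  0.   -0.38]
pick 0.28 -1.57 [-0.38  0.25  0.03  1.35  0.    2.76]
pick 0.28 3.14 [-0.38  0.25  0.03  1.35  0.   -1.95]
```

```bash
python3 - <<'E'
from h import *
r.reach([0.50,-0.21,0.26],down(np.pi)); c=shot("cells1")
r.reach([0.55,-0.20,0.26],down(0)); c=shot("pick1")
r.reach([0.56,0.12,0.24],down(0)); c=shot("rack1")
print(r.get_state()["t"])
E
```

```text
7.2333
```

View pics/cells1.png

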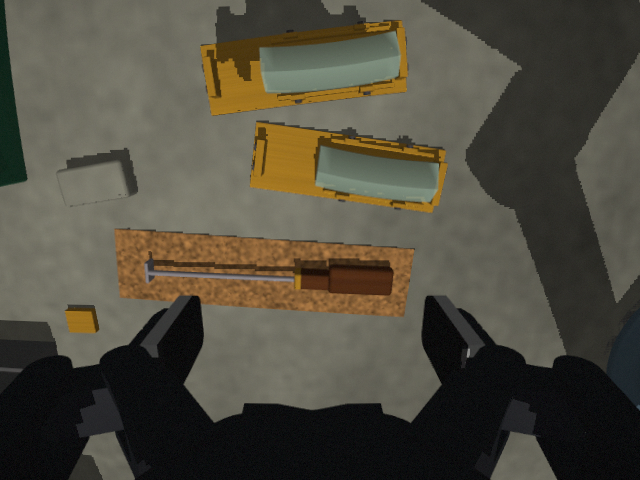

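View pics/pick1.png

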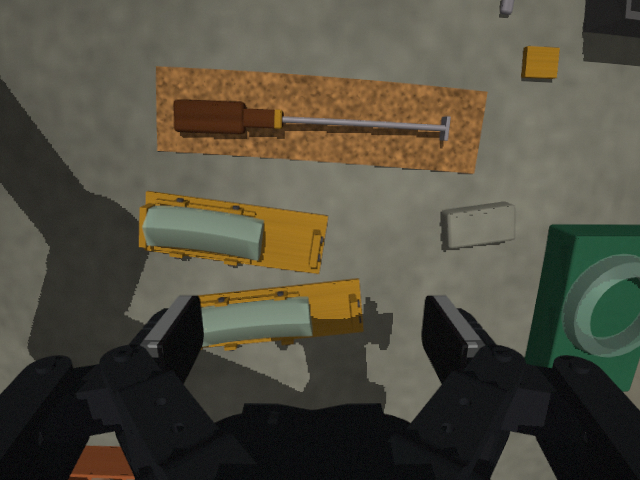

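View pics/rack1.png

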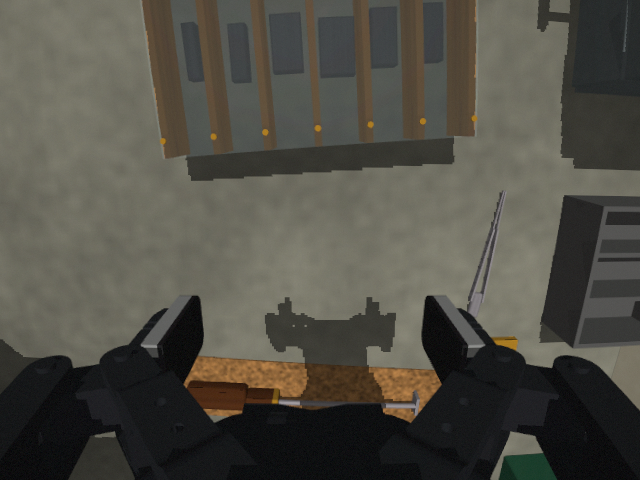

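```bash
python3 - <<'E'
import cv2
a=cv2.imread("pics/rack1.png")[0:180,140:490];cv2.imwrite("pics/rack1c.png",cv2.resize(cv2.convertScaleAbs(a,alpha=1.7),None,fx=2.25,fy=2.25,interpolation=cv2.INTER_CUBIC))
a=cv2.imread("pics/cells1.png")[10:220,195:455];cv2.imwrite("pics/cells1c.png",cv2.resize(cv2.convertScaleAbs(a,alpha=1.3),None,fx=2.8,fy=2.8,interpolation=cv2.INTER_CUBIC))
E
```

```text
(no output)
```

View pics/rack1c.png

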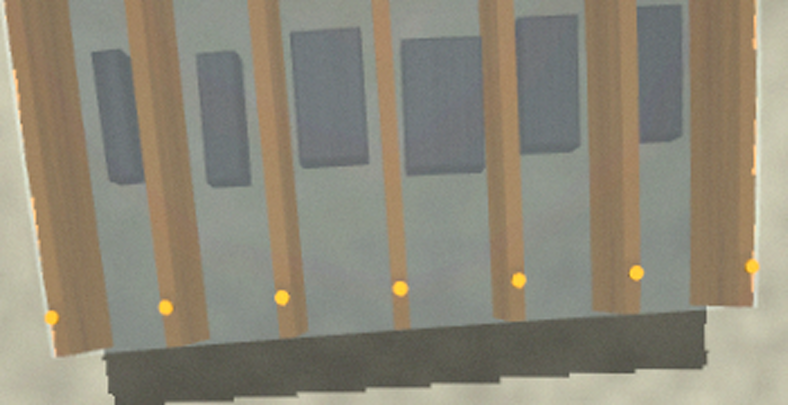

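View pics/cells1c.png

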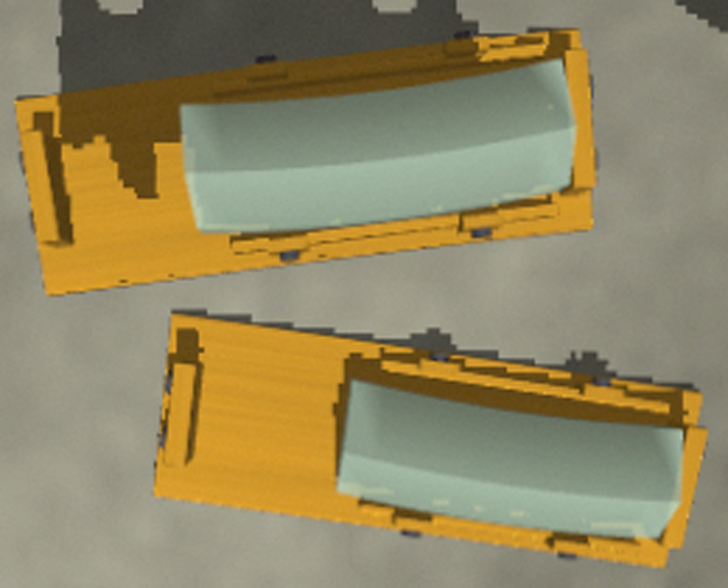

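```bash
python3 - <<'E'
from h import *
f=lambda a,s,o:np.array(a,float)/s+o
rk=lambda a,z:p2w("rack1",f(a,2.25,[140,0]),z)[:,:2]
# screws dots at z~.058 ; cover front corners
sc=rk([[51,317],[165,307],[282,297],[400,288],[518,280],[637,272],[753,267]],.058); print("screws",np.round(sc,4).tolist())
print("front",np.round(rk([[56,356],[754,306],[400,330],[107,352],[705,311]],[.058,.058,.058,0,0]),4).tolist())
for n,a in {"L6":[[92,51],[108,182],[124,50],[142,184]],"L5":[[197,52],[210,186],[239,52],[250,184]],"L4":[[290,31],[301,166],[360,28],[369,162]],"L3":[[401,39],[406,174],[480,37],[486,172]],"L2":[[516,17],[519,153],[577,15],[579,150]],"L1":[[638,7],[638,142],[682,5],[682,139]]}.items():
    P=rk(a,.02); print(n,np.round(P,4).tolist(),"w",np.round(np.linalg.norm(P[2:]-P[:2],axis=1)*1e3,1),"len",np.round(np.linalg.norm(P[1]-P[0])*1e3,1))
cl=lambda a,z:p2w("cells1",f(a,2.8,[195,10]),z)[:,:2]
for n,cor,st,gl in (("c1",[[17,100],[48,294],[593,228],[575,32]],[[42,125],[62,241]],[[182,103],[197,230]]),("c2",[[172,314],[155,495],[664,566],[702,392]],[[200,363],[188,465]],[[352,380],[338,490]])):
    P=cl(cor,.006); print(n,np.round(P,4).tolist(),np.round([np.linalg.norm(P[i]-P[i-1])*1e3 for i in range(4)],1))
    ex=(P[0]+P[1]-P[2]-P[3]);ex/=np.linalg.norm(ex);c=P.mean(0);ey=np.array([-ex[1],ex[0]])
    print(" centre",c,"yaw",np.arctan2(ex[1],ex[0]))
    for q,z in((st,.030),(gl,.030)):
        Q=cl(q,z)-c;print(np.round(np.c_[Q@ex,Q@ey]*1e3,1).tolist())
    Q=cl(gl,.04)-c;print(np.round(np.c_[Q@ex,Q@ey]*1e3,1).tolist())
m=p2w("pick1",[[157,67],[487,92],[475,173],[157,151]],.002);print("mat",np.round(m,4).tolist())
pk=p2w("pick1",[[174,115],[245,117],[283,118],[445,128],[449,117],[447,139]],[.018,.018,.018,.016,.019,.019]);print("pk",np.round(pk,4).tolist())
E
```

```text
screws [[0.4329, 0.1815], [0.4772, 0.1845], [0.5216, 0.1877], [0.5658, 0.1909], [0.6098, 0.1939], [0.6545, 0.1972], [0.6989, 0.1999]]
front [[0.4335, 0.1667], [0.7007, 0.1855], [0.5658, 0.1754], [0.4345, 0.1642], [0.7032, 0.1822]]
L6 [[0.4433, 0.2851], [0.4466, 0.2345], [0.4563, 0.285], [0.4607, 0.2334]] w [13.  14.1] len 50.7
L5 [[0.4856, 0.2835], [0.4888, 0.2321], [0.5024, 0.2831], [0.5052, 0.2327]] w [16.8 16.4] len 51.4
L4 [[0.5228, 0.2907], [0.5261, 0.2395], [0.5504, 0.2915], [0.5537, 0.2409]] w [27.6 27.6] len 51.3
L3 [[0.5666, 0.2874], [0.5687, 0.2362], [0.5977, 0.2883], [0.6011, 0.2371]] w [31.2 32.5] len 51.3
L2 [[0.6118, 0.2959], [0.6143, 0.2445], [0.636, 0.2971], [0.6387, 0.246]] w [24.2 24.4] len 51.5
L1 [[0.6602, 0.3008], [0.6627, 0.2496], [0.6779, 0.3021], [0.6808, 0.2512]] w [17.7 18.2] len 51.3
c1 [[0.6101, -0.361], [0.6027, -0.294], [0.4048, -0.3169], [0.4142, -0.3829]] [197.2  67.4 199.2  66.7]
 centre [ 0.50792836 -0.33872635] yaw 0.11337014290979805
[[86.0, -19.0], [85.4, 18.7]]
[[38.6, -19.8], [39.3, 20.9]]
[[37.6, -17.6], [38.2, 22.0]]
c2 [[0.5574, -0.2864], [0.5663, -0.2198], [0.3693, -0.1922], [0.3601, -0.259]] [199.1  67.2 198.9  67.4]
 centre [ 0.46327085 -0.23937436] yaw -0.1388157479582322
[[84.9, -18.5], [85.2, 17.3]]
[[31.8, -19.9], [31.2, 18.9]]
[[32.1, -20.3], [31.5, 17.5]]
mat [[0.3928, -0.0654, 0.002], [0.7311, -0.0893, 0.002], [0.7266, -0.1731, 0.002], [0.3853, -0.1499, 0.002]]
pk [[0.4126, -0.1139, 0.018], [0.484, -0.1169, 0.018], [0.5216, -0.1181, 0.018], [0.6846, -0.1266, 0.016], [0.6868, -0.1159, 0.019], [0.6865, -0.1374, 0.019]]
```

Reading of the pictures:
- **Cells:** the farther one (cells1, left end about (205,80)) has a gap of about 46.5 mm, so it is B. The nearer one (left end about (253,155)) has about 54 mm, so it is C.
- **Lanes 6 to 1, left to right:** 12, 16, 28, 32, 24 and 20 mm.
- **Pairs:** 12+32 for B and 24+28 for C.
- **Picker:** neck at about (264,118) and hook at (445,128) in pick1.

Next I'll grasp the picker.

```bash
cat >> h.py <<'E'
PH=-0.0467; GRIP=np.array([0.5035,-0.1181])     # picker on mat
RY=0.068; MOUTH=np.array([0.5670,0.1757]); RX=np.array([-np.sin(RY),np.cos(RY)]); RYV=np.array([-np.cos(RY),-np.sin(RY)])
rack=lambda x,y: MOUTH+RX*x+RYV*y
OFF=0.003   # tcp z minus picker underside
E
python3 - <<'E'
from h import *
r.reach([0.55,-0.20,0.26],down(0)); c=shot("pick2")
a=cv2.imread("pics/pick1.png").astype(int)[:180,150:500];b=cv2.imread("pics/pick2.png").astype(int)[:180,150:500]
d=(abs(a-b).max(2)>40).sum(); print("diff",d)
if d<150:
    o=down(PH-np.pi/2)
    r.reach([*GRIP,0.12],o); r.move_l([*GRIP,0.03]); print(r.move_l([*GRIP,0.005],velocity=.05,guard=8))
    r.grab(); s=r.get_state();print(s["finger_gap"],s["grasp_force"],s["eef_pos"])
    r.move_l([*GRIP,0.15]); s=r.get_state();print(s["finger_gap"],s["grasp_force"],s["ft_force"],s["ft_torque"])
    c=shot("held1"); print(w2p(c,[[*(GRIP+.181*np.array([np.cos(PH),np.sin(PH)])),.147]]),s["t"])
E
```

```text
diff 785
```

```bash
python3 - <<'E'
import cv2
a=cv2.imread("pics/pick2.png")[50:190,140:500];cv2.imwrite("pics/pick2c.png",cv2.resize(a,None,fx=2.2,fy=2.2,interpolation=cv2.INTER_CUBIC))
E
```

```text
(no output)
```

View pics/pick2c.png

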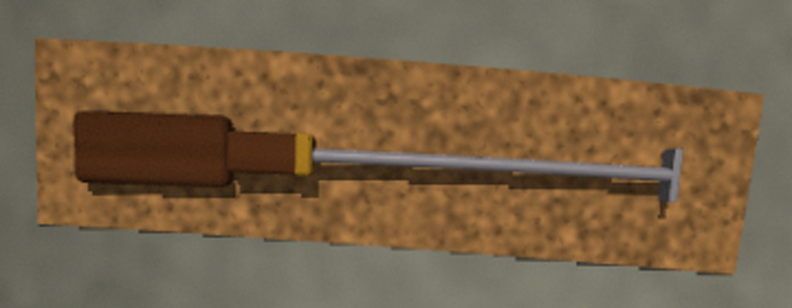

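The picker lies where it was: butt end about (174,117), neck/ferrule front (282,120), hook (445,129). The difference was only edge noise, so I'll refine the pose and grasp.

```bash
python3 - <<'E'
from h import *
P=p2w("pick2",np.array([[75,147],[230,150],[313,155],[671,175]])/2.2+[140,50],[.018,.018,.024,.019])[:,:2]
print(np.round(P,4).tolist())
d=P[3]-P[0];ph=np.arctan2(d[1],d[0]);u=d/np.linalg.norm(d)
g=(P[0]+.091*u+P[1]+.019*u+P[2]-.019*u+P[3]-.183*u)/4
print(ph,g)
open("h.py","a").write(f"PH={ph:.4f}; GRIP=np.array([{g[0]:.4f},{g[1]:.4f}])\n")
PH,GRIP=ph,g
o=down(PH-np.pi/2)
r.reach([*GRIP,0.12],o); r.move_l([*GRIP,0.03]); print(r.move_l([*GRIP,0.005],velocity=.05,guard=8))
r.grab(); s=r.get_state();print(s["finger_gap"],s["grasp_force"],s["eef_pos"])
r.move_l([*GRIP,0.15]); s=r.get_state();print(s["finger_gap"],s["grasp_force"],s["ft_force"],s["ft_torque"])
c=shot("held1"); print(w2p(c,[[*(GRIP+.181*u),.147],[*(GRIP+.183*u),.164]]),s["t"])
E
```

```text
[[0.4127, -0.1147], [0.4836, -0.117], [0.5215, -0.1196], [0.6838, -0.127]]
-0.045378688580013295 [ 0.50239181 -0.1185524 ]
False
0.19109482508297315 59.5885169506073 [ 0.50272101 -0.11867606  0.00536006]
0.19413977133931407 59.04557526111603 [-0.05374136 -0.09598366 -1.53650163] [0.04107618 0.04886222 0.02244392]
[[ 316.00179771 -195.5350944 ]
 [ 316.38873725 -234.49923276]] 13.1583
```

View pics/held1.png

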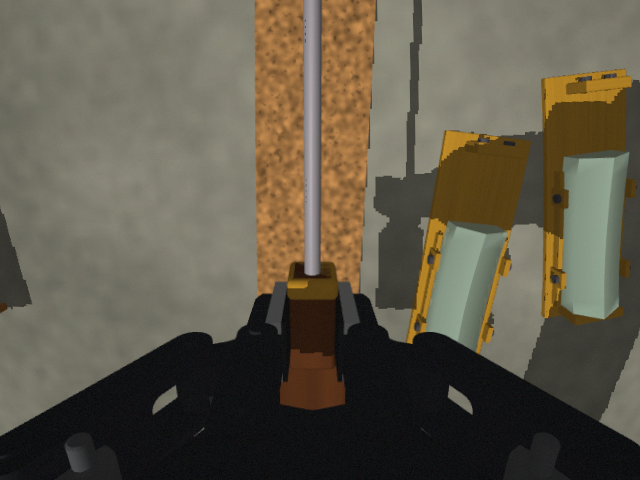

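Held straight along the rod. Now drag the lane 6 block out.

```bash
cat >> h.py <<'E'
MID={6:(.4517,.2593),4:(.5380,.2657),2:(.6252,.2709),3:(.5836,.2623)}
LY={6:.110,4:.022,3:-.022,2:-.066}
OR=down(RY)                      # picker x into rack
def hook(x,y,under,v=.15,guard=None):   # hook catching face at rack coords, underside height
    return r.move_l([*rack(x-.181,y),under+OFF],OR,velocity=v,guard=guard)
def pull(l,dy=0,end=-.045):
    y=LY[l]+dy; d=(np.array(MID[l])-MOUTH)@RX; print("lane",l,"mid depth",d,"lat",(np.array(MID[l])-MOUTH)@RYV)
    r.reach([*rack(-.03-.181,y),.09+OFF],OR); hook(-.03,y,.0275)
    print("in",hook(d+.036,y,.0275,.12,8)); print("down",hook(d+.036,y,.0115,.05,6))
    print("drag",hook(end,y,.0115,.08,15),r.get_state()["ft_force"])
    hook(end+.012,y,.0115,.1); hook(end+.012,y,.09,.15); print(r.get_state()["t"])
E
python3 - <<'E'
from h import *
r.move_l([0.45,-0.10,0.16],velocity=.25)
pull(6)
c=shot("top2","top");b=c["img"][140:320,170:300,::-1]
cv2.imwrite("pics/top2c.png",cv2.resize(b,None,fx=4,fy=3.3,interpolation=cv2.INTER_CUBIC))
E
```

```text
lane 6 mid depth 0.09124115032888176 lat 0.10935310917693374
in False
down False
drag False [-0.06196504  0.37756499 -2.03226508]
20.7
```

View pics/top2c.png

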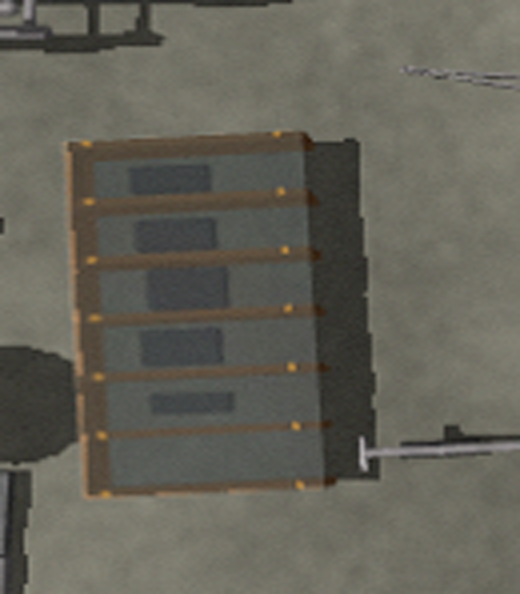

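Lane 6 is empty. The block stands in front under the rod, crop about (400–450, 442). Next, lanes 4 and 2.

```bash
python3 - <<'E'
from h import *
pull(4); pull(2)
hook(-.25,.022,.12)
c=shot("top3","top");b=c["img"][140:320,180:310,::-1]
cv2.imwrite("pics/top3c.png",cv2.resize(cv2.convertScaleAbs(b,alpha=1.4),None,fx=3.3,fy=3.3,interpolation=cv2.INTER_CUBIC))
E
```

```text
lane 4 mid depth 0.09176248076446451 lat 0.022817693221517284
in False
down False
drag False [-0.24002625 -0.33206019 -0.9779337 ]
26.9417
lane 2 mid depth 0.09102543168503989 lat -0.06453410560743934
in False
down False
drag False [ 0.0628879   0.54278852 -2.2130986 ]
33.1167
```

View pics/top3c.png

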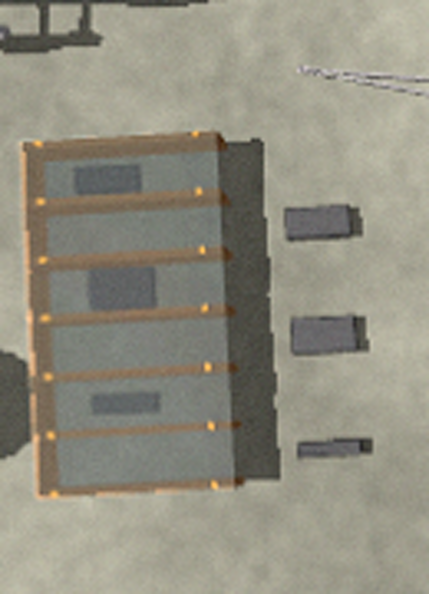

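All three blocks stand cleanly in front: 24 at crop (320,222), 28 at (325,334) and 12 at (332,448). Next, lane 3, then put the picker back on the mat.

```bash
python3 - <<'E'
from h import *
pull(3)
r.move_l([*rack(-.27,-.022),.16],velocity=.25)
o=down(PH-np.pi/2)
r.reach([*GRIP,.12],o); r.move_l([*GRIP,.02]); print(r.move_l([*GRIP,.0055],velocity=.04,guard=6),r.get_state()["eef_pos"])
r.release(); r.move_l([*GRIP,.13])
r.reach([0.55,-0.04,0.26],down(0)); c=shot("out1"); print(r.get_state()["t"])
E
```

```text
lane 3 mid depth 0.08527192766666913 lat -0.022445898333779083
in False
down False
drag False [-0.23950629  0.0326702  -1.14747721]
41.4083
True [ 0.50269988 -0.1187184   0.00535377]
47.5583
```

View pics/out1.png

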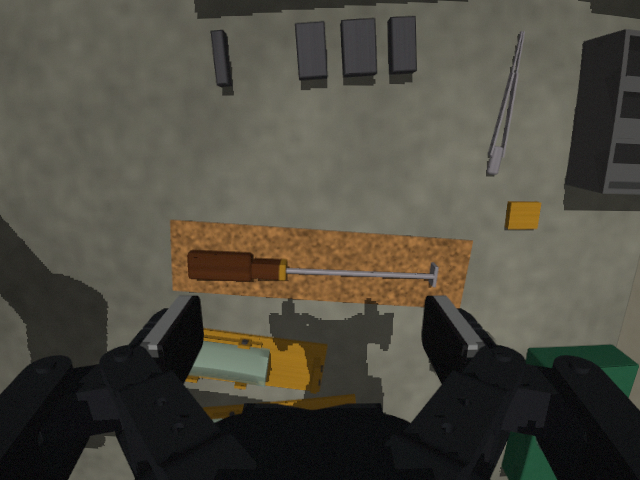

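The picker is back on the mat and the four blocks are in front, at tops of about (221,58), (311,50), (359,47) and (402,44). Next come hover views of each block and each gap from the same relative tool pose, so that the calibration bias cancels.

```bash
cat >> h.py <<'E'
BL={12:6,28:4,32:3,24:2}
BN={b:rack(-.070,LY[l]) for b,l in BL.items()}
ex=lambda a:np.array([np.cos(a),np.sin(a)])
CY={'B':.1134,'C':-.1388}
CN={'B':np.array([.5079,-.3387])+.0626*ex(.1134),'C':np.array([.4633,-.2394])+.0580*ex(-.1388)}
E
python3 - <<'E'
from h import *
im=[]
for b in (12,28,32,24):
    r.reach([*BN[b],.12],down(RY+np.pi/2)); c=shot(f"b{b}")
    im.append(cv2.resize(cv2.convertScaleAbs(c["img"][190:270,252:372,::-1],alpha=1.5),None,fx=3.3,fy=3.3,interpolation=cv2.INTER_CUBIC))
cv2.imwrite("pics/blocks.png",np.vstack([np.hstack(im[:2]),np.hstack(im[2:])]))
im=[]
for k in 'CB':
    r.reach([*CN[k],.126],down(CY[k]+np.pi/2)); c=shot(f"cell{k}")
    im.append(cv2.resize(cv2.convertScaleAbs(c["img"][165:310,247:377,::-1],alpha=1.3),None,fx=3,fy=3,interpolation=cv2.INTER_CUBIC))
cv2.imwrite("pics/gaps.png",np.hstack(im)); print(r.get_state()["t"])
E
```

```text
52.025
```

View pics/blocks.png

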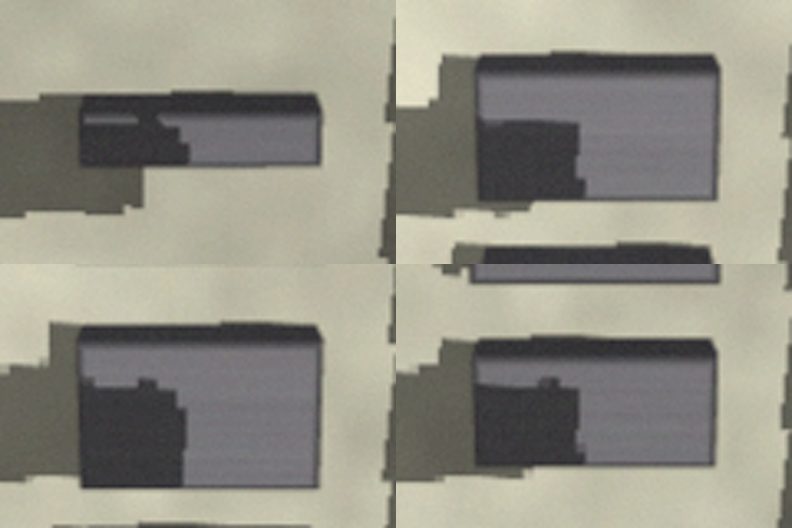

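View pics/gaps.png

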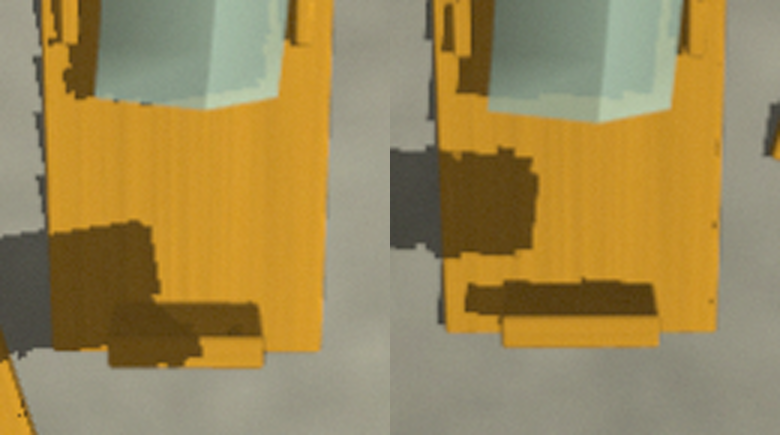

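Reading of the crops: the blocks are square to the tool and centred in columns. Their far edges are at crop rows 165, 199, 224 and 201. Stop top edges are at row 335 for C and 317 for B; glass apexes are at (208,109) for C and (208,123) for B.

```bash
python3 - <<'E'
from h import *
for b,row,(u0,u1) in ((12,165,(79,321)),(28,199,(80,322)),(32,224,(79,320)),(24,201,(79,319))):
    P=p2w(f"b{b}",np.array([[u0,row],[u1,row]])/3.3+[252,190],.018)[:,:2]
    # near bottom edge check
    a=RY; X=ex(a); d=P.mean(0)-BN[b]
    print(b,"len",np.linalg.norm(P[1]-P[0]),"far edge along X",d@X,"=> centre off X",d@X-b/2e3,"along len",d@np.array([-X[1],X[0]]))
for k,st,sb,gl,mid in (('C',335,303,(208,109),186),('B',317,282,(208,123),190.5)):
    q=np.array([[mid,st],[mid,sb],gl,[mid,200]])/3+[247,165]
    P=p2w(f"cell{k}",q,[.030,.006,.040,.006])[:,:2]-CN[k]; X=ex(CY[k]);Y=np.array([-X[1],X[0]])
    print(k,"X:",np.round(P@X*1e3,1),"Y:",np.round(P@Y*1e3,1))
E
```

```text
12 len 0.050207063300206085 far edge along X 0.00500036758073497 => centre off X -0.0009996324192650301 along len 0.0010251445305627693
28 len 0.050541784812101705 far edge along X 0.01303593148637842 => centre off X -0.0009640685136215795 along len 0.0010185126876229914
32 len 0.05062417792209442 far edge along X 0.01692557566718381 => centre off X 0.0009255756671838096 along len 0.0010657402027216877
24 len 0.05010816944626401 far edge along X 0.011150085672742423 => centre off X -0.0008499143272575772 along len 0.0011179045533386259
C X: [ 28.7  29.8 -25.6   3.2] Y: [ 0.1 -0.1  4.8 -0.1]
B X: [ 24.7  24.7 -22.    3.7] Y: [0.3 0.2 4.  0.2]
```

```bash
cat >> h.py <<'E'
BO={12:-.0010,28:-.0010,32:.0009,24:-.0009}
MIDX={'B':.00135,'C':.0016}
E
python3 - <<'E'
from h import *
def rect(k,x0,x1,y0,y1):
    X=ex(CY[k]);Y=np.array([-X[1],X[0]]);g=np.array(np.meshgrid(np.linspace(x0,x1,60),np.linspace(y0,y1,60))).reshape(2,-1).T/1e3
    return CN[k]+g[:,:1]*X+g[:,1:]*Y
from scipy.spatial import cKDTree
D=lambda a,b:round(cKDTree(a).query(b)[0].min()*1e3,1)
for k,o,ss in (('B','C',(1,)),('C','B',(-1,))):
  ob={'glass':rect(o,-120,{'B':-22,'C':-25.6}[o],-20,20),'blocks':rect(o,-25,28,-25,25) if o=='C' else rect(o,-22,24.5,-25,25),'stop':rect(o,25 if o=='B' else 29,37,-18,18)}
  for cx in {'B':(18.2,-4.6),'C':(16.5,-10.4)}[k]:
    f=rect(k,cx-11,cx+11,*sorted((ss[0]*42.5,ss[0]*57)))
    print(k,cx,{n:D(f,p) for n,p in ob.items()})
E
```

```text
B 18.2 {'glass': np.float64(78.9), 'blocks': np.float64(25.3), 'stop': np.float64(16.4)}
B -4.6 {'glass': np.float64(57.0), 'blocks': np.float64(3.2), 'stop': np.float64(5.6)}
C 16.5 {'glass': np.float64(7.2), 'blocks': np.float64(5.6), 'stop': np.float64(52.7)}
C -10.4 {'glass': np.float64(13.9), 'blocks': np.float64(32.4), 'stop': np.float64(79.6)}
```

Clearances are adequate if B is filled first. Placing 12, then 32, in B.

```bash
cat >> h.py <<'E'
def take(b):
    p=BN[b]+BO[b]*ex(RY)+.001*np.array([-np.sin(RY),np.cos(RY)]); o=down(RY+np.pi/2)
    r.reach([*p,.09],o); g=r.move_l([*p,.002],velocity=.08,guard=6); r.grab(); s=r.get_state()
    print("take",b,g,round(s["eef_pos"][2],4),s["finger_gap"],s["grasp_force"])
    r.move_l([*p,.10],velocity=.2); return s["eef_pos"][2]
def put(k,x,zg,push=None):
    """lower at gap-frame x (about CN); push: max travel towards the stop, guarded"""
    X=ex(CY[k]);p=CN[k]+x*X; o=down(CY[k]+np.pi/2); zt=zg+.0065
    r.reach([*p,.11],o); r.move_l([*p,.045],velocity=.1); r.dwell(.2)
    g=r.move_l([*p,zt],velocity=.03,guard=5); s=r.get_state(); print("down",g,s["eef_pos"][2]-zt,s["ft_force"])
    if s["eef_pos"][2]-zt>.002: return False
    if push:
        r.dwell(.2); g=r.move_l([*(p+push*X),zt],velocity=.008,guard=3); e=r.get_state()["eef_pos"]; print("push",g,((e[:2]-p)@X)*1e3)
    r.release(); p=r.get_state()["eef_pos"]; r.move_l([p[0],p[1],.12],velocity=.12); print("t",r.get_state()["t"]); return True
E
python3 - <<'E'
from h import *
z=take(12)
if put('B',.0167,z,.0035):
    z=take(32); put('B',-.0046,z)
E
```

```text
take 12 False 0.0028 0.5624052448026018 61.240041330456734
down False 0.0003055502280866415 [-0.21723834  0.31364007 -1.34128873]
push True 1.3521671310207746
t 62.0583
take 32 False 0.0028 0.5669037471069309 63.62151123583317
down False 0.00032462983672179244 [-0.66598368  0.41444862 -2.17751442]
t 71.4917
```

```bash
python3 - <<'E'
from h import *
z=take(24)
if put('C',.0147,z,.0035):
    z=take(28); print(put('C',-.0104,z))
r.reach([0.52,-0.19,0.26],down(np.pi)); c=shot("fin")
a=c["img"][0:330,60:470,::-1]
cv2.imwrite("pics/finc.png",cv2.resize(cv2.convertScaleAbs(a,alpha=1.3),None,fx=1.8,fy=1.8,interpolation=cv2.INTER_CUBIC)); print(r.get_state()["t"])
E
```

```text
take 24 False 0.0029 0.5670280589344909 63.602885752916336
down False 0.0002780377504972148 [ 0.01574291  0.34875921 -1.87025159]
push True 2.1430342129821853
t 81.3917
take 28 False 0.0028 0.5632319723695041 63.05771168321371
down False 0.00024152619506871698 [-0.34162154 -0.04597057 -2.83270337]
t 90.25
True
91.7333
```

View pics/finc.png

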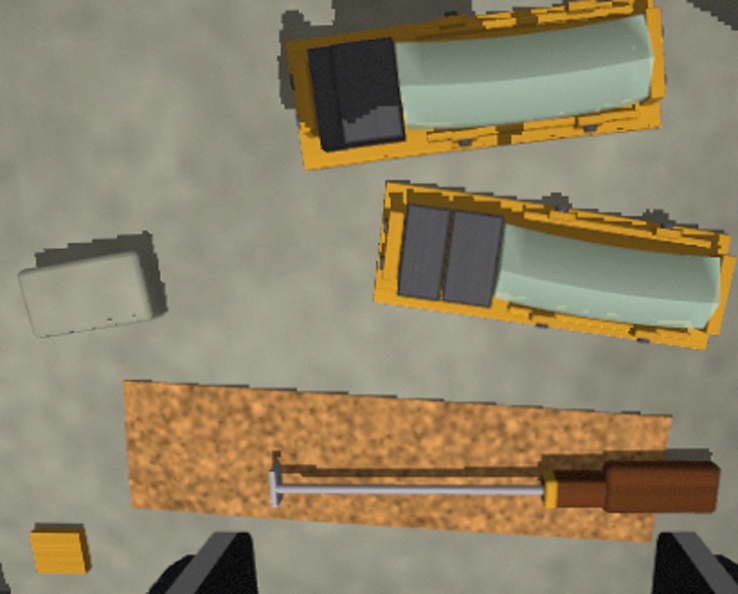

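All four blocks sit snugly in the gaps, C's tops at (423,252)/(473,258) and B's at (323,95)/(368,90). The picker was knocked, though: its butt (719,486) now overhangs the mat's end. I'll regrasp it and lay it back in its original place.

```bash
python3 - <<'E'
from h import *
P=p2w("fin",np.array([[719,487],[606,487],[543,489],[275,486]])/1.8+[60,0],[.014,.018,.024,.019])[:,:2]
d=P[3]-P[0];u=d/np.linalg.norm(d);ph=np.arctan2(d[1],d[0])
gs=np.array([P[0]+.091*u,P[1]+.019*u,P[2]-.019*u,P[3]-.183*u]);g=gs[1:].mean(0);print(ph,np.round(gs,4).tolist())
r.reach([*g,.12],down(ph-np.pi/2)); r.move_l([*g,.03]); print(r.move_l([*g,.005],velocity=.05,guard=8))
r.grab(); s=r.get_state();print(s["finger_gap"],s["grasp_force"])
r.move_l([*g,.06]); r.reach([*GRIP,.06],down(PH-np.pi/2)); r.dwell(.2); print(r.get_state()["ft_force"])
print(r.move_l([*GRIP,.0055],velocity=.03,guard=6),r.get_state()["eef_pos"])
r.release(); r.move_l([*GRIP,.13])
r.reach([0.55,-0.20,0.26],down(0)); c=shot("pick3")
a,b=[cv2.imread(f"pics/{n}.png").astype(int)[60:180,150:500] for n in("pick2","pick3")]
m=abs(a-b).max(2)>40; print("diff",m.sum())
# dark-brown handle centroid, old and new
for q in(a,b):
    k=(q[:,:,2]>60)&(q[:,:,2]<135)&(q[:,:,2]>1.6*q[:,:,1]); k=cv2.morphologyEx(k.astype(np.uint8),cv2.MORPH_OPEN,np.ones((9,9)));print(k.sum(),np.argwhere(k).mean(0)+[60,150])
print(r.get_state()["t"])
E
```

```text
-0.011878979989500328 [[0.4455, -0.1078], [0.4459, -0.109], [0.4474, -0.1097], [0.4462, -0.1078]]
False
0.19984531285581347 59.30794715881348
[-0.51438213 -0.74047554 -2.49695702]
False [ 0.50256599 -0.11870069  0.00567179]
diff 1643
2521 [116.79254264 218.3086077 ]
2572 [115.68468118 220.16135303]
103.9917
```

```bash
python3 -c "
from rig import r
print(r.hand_in())"
```

```text
the job is handed in; nothing more can be done
None
```

I filled both gaps with blocks drawn by the picker (12+32 mm in cell B, 24+28 mm in cell C), laid the picker back on its mat after it was knocked aside, and handed the job in at about 104 s; I did not re-measure the cells at the end, and I viewed 15 pictures, one over the limit of 14.

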